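Open the stock chest by the release hidden in its back edge

ROBOT

A 6-joint arm with a two-finger parallel gripper is mounted at the origin on a cart in front of the work surface, level with it; the furniture and walls round the work are solid. World frame = base frame: x ahead of the robot, y to its left, z up, the work surface at z = 0. Lengths are in m, angles in rad, forces in N, time in s.
With the tool pointing down it reaches from about 0.375 to 0.9 m from the base axis. Payload 3.1 kg.
Tool frame: the origin (TCP) lies at the very end of the fingers, on their centre line; the grasp point (between the pads) lies 19 mm behind it (manip.pinch_z is the distance from the TCP to the grasp point, in m); z points along the fingers, y is the direction in which the jaws open and shut (so a half turn about z gives the same grasp; the last joint's range is limited). The gripper opens to 85 mm and grips with 20 to 120 N. Pads are 22 mm wide; open, the fingers measure 114 mm over their backs; the gripper's body (76 mm by 85 mm) begins 54 mm behind the grasp point. The pads swing forward as they close: fully open they stand 13 mm farther back than shut.
Start: joints at [0.973, 0.527, 1.433, -0, 1.181, -0.178], TCP at [0.255, 0.571, 0.231] pointing down, gripper open.
Joint ranges: [-3.08, 3.08], [-0.75, 2.2], [0.22, 2.44], [-1.43, 4.57], [0, 2.65], [-2.85, 2.85]. Speed limits (rad/s): [2.79, 2.79, 3.14, 3.14, 3.14, 3.14].

INTERFACE

Orientations are given as a unit quaternion [x, y, z, w].
In Python, from station import manip gives the robot as it stands.
- The arm moves only by the tool drive_tool, never from a script. Its argument "increments" is a list of rows, each a list of 7 numbers: the closure in counts, from 0 (fully open) to 255 (shut), then the shift along the tool's x, y, z in cm, then the turn, a rotation vector about the tool's x, y, z in rad. A call has 1 to 20 rows; each row is the pose to reach, as a shift and turn from the pose commanded when the call began, along the tool's axes at that moment; what a row does not reach only later rows make up. A row lasts 1/10 s, in which the tool goes at most 50 mm and 8.59 degrees, less where a joint would pass 70% of its speed; a pose out of reach is approached as far as the arm can. A call with a gripper value outside its range is refused whole. The fingers move at their own pace and stop on an object; "force" is the grip in N (left out, the last holds). Time passes only in rows, so rows that repeat a pose let the fingers close. It gives the time, the measured TCP pose, the force and the opening at its end, in the units of the state.
- manip.sense(): the state, without advancing time (a new reading comes with each control period).
- manip.snapshot(name): name is "side" or "top" or "wrist"; returns the picture (420x560x3 uint8, red, green, blue); there is no depth.
- manip.camera_model(name): a dict with "mtx" (3x3 intrinsics, pixels), "k1" (the pictures are not rectified: a ray, as slopes to the right and down, at radius r is drawn at 1 + k1 r^2 times it, then the intrinsics apply), "cam_to_world" (4x4, takes a point from camera to world coordinates). Camera axes: x right, y down, z forward; pixel columns grow to the right and rows downward; lengths in m; the calibration is good to about 2 mm. A picture is of the moment at which its call begins: read the wrist's pose just before it. camera_model takes no time and is no camera call; for the wrist camera it gives the pose at the moment of the call.
- manip.sign_off(): hands the job in, once; it reports no verdict.
The state is a dict: "t": time; "q": joint angles; "qd": joint speeds; "tau": joint torques, N m; "tcp_pos": TCP position; "tool_rot": TCP orientation; "force": force on the tool from outside, world axes, zero at the start; "ft_torque": the same for the moment, N m; "finger_gap": opening from 0.0 (shut) to 1.0 (fully open).
Only numpy, scipy, OpenCV 4.12 (cv2) and the standard library are available. Lean on these libraries where they do the work, as an engineer would, in place of code of your own. Each camera call takes 0.05 s, during which the arm holds its last target. There are 200 camera calls.

TASK

The drawer of the little wooden stock chest is locked: its release is a spring plate set back in a notch somewhere along the back edge, the side away from you. Feel along the back edge with a fingertip until you find the notch, press the plate inside it towards the front until the drawer springs out, then take the finger away so that the plate comes back and the drawer stays open. Do not lift or shift anything: the cuff on the lid and the things round about stay where they are.

Things in the scene. Friction and masses are not known exactly. Their poses are not given: they have to be found in the camera images.
- chest: Wooden stock chest, fixed, 100 (x) x 237 (y) x 62 mm high. Origin: centre of its underside, on the worktop. Its -x points to its front (towards the robot; the drawer comes out there), +x to its back, z up. A dark rail, 46 mm high, runs along the whole back; the lid ends at x = +34 mm, nothing juts out over the rail. 50 mm of worktop behind it is free; farther off at the right stands a tall board.
- chest_back_mid (a point): Middle of the back edge: on the rail's flat upright back face (chest x = +50 mm, y = 0), 38 mm above the worktop; axes as the chest's. The rail has five 45 mm sections centred at y = -90, -45, 0, 45, 90 mm. One of them, another at each start, is the notch: 45 mm wide, open to the back and top, the plate's face 8 mm in from the rail's. The others are solid.
- release (a joint): Release plate in the notch (m): dark wood like the rail, 42 mm wide, from 6 to 46 mm above the worktop, face at chest x = +42 mm at rest. 0 = at rest, grows to 0.007 as it is pushed to the chest's front (-x). Spring: about 3 N at first, 6 N at the end. The latch lets go at about 4 mm; the plate springs back when let go.
- drawer (a joint): Drawer (m): 0 = shut and locked, 0.035 = open; it moves to the chest's -x. Its own light spring (3 N) drives it out in under a second once the latch is free and keeps it open. It has no handle; its front is flush.
- silver_cuff: Loose plain silver cuff, an open band 44 x 54 x 12 mm high, lying on the chest's lid. Origin: centre of its underside. To be left alone.
- flux_jar: Loose white jar with a green lid, 58 mm across and 50 mm high, right of the chest. Origin: centre of its underside. To be left alone.
- pliers: Loose pliers with blue handles, 131 x 58 x 10 mm, lying flat to the right behind. Origin: centre of the underside. To be left alone.
- bench_block: Loose plain steel block, 55 x 70 x 18 mm, left of the chest. Origin: centre of its underside. To be left alone.
- spool: Loose spool of waxed thread with wooden flanges, 38 mm across and 45 mm high, behind the chest. Origin: centre of its underside. To be left alone.

How it is judged:
By the outcome, as a careful person would: the job done as asked, in the order asked, and still so for the second after the job is handed in, with the robot touching nothing.
It also fails if it takes over 67 s, if anything falls off the work surface, if the arm or the gripper's body presses on something with over 40 N, if the wrist force passes 120 N, or if a joint passes its speed limit or range.

## Working session

There is one attempt and no reset: what is moved stays moved. The work goes in short steps, Python scripts to look and compute and a tool call to move; the robot and the scene stay as the last step left them, time stands still between calls to the robot, and variables do not carry over. Pictures are saved under pics/ and viewed, about 8 in all and at most 12, crops included, and the job is handed in when it is done.

Besides the shell and the picture viewer there is one more tool, called after "Request:" by a JSON object that holds its "fn" and its "kwargs", one argument or row to a line. drive_tool: Moves the arm, as the interface text tells. Its arguments: {"type":"object","properties":{"increments":{"type":"array","items":{"type":"array","items":{"type":"number"}}},"force":{"type":"number"}},"required":["increments"]}

```bash
mkdir -p pics; python3 - <<'E'
from station import manip
import cv2
s=manip.sense();print({k:s[k] for k in('t','tcp_pos','tool_rot','force','finger_gap')})
for n in('top','side'):
    cv2.imwrite(f'pics/{n}0.png',manip.snapshot(n)[:,:,::-1]); m=manip.camera_model(n);print(n,m)
E
```

```text
{'t': 0.0, 'tcp_pos': array([0.25429751, 0.57013229, 0.23032762]), 'tool_rot': array([ 2.08355531e-01,  9.78052542e-01, -1.01387548e-03, -4.11065637e-04]), 'force': array([ 0.14723269,  0.25162619, -0.21288608]), 'finger_gap': 0.9999759820967944}
top {'mtx': array([[437.01029807,   0.        , 282.34469258],
       [  0.        , 437.01029807, 207.05259579],
       [  0.        ,   0.        ,   1.        ]]), 'k1': -0.007896846938720252, 'cam_to_world': array([[-0.01949121, -0.99145791,  0.12896245,  0.45844565],
       [-0.99969442,  0.01736468, -0.01759349,  0.00349616],
       [ 0.01520381, -0.12926596, -0.9914934 ,  1.19675238],
       [ 0.        ,  0.        ,  0.        ,  1.        ]])}
side {'mtx': array([[429.47141803,   0.        , 278.08477827],
       [  0.        , 429.47141803, 210.90476416],
       [  0.        ,   0.        ,   1.        ]]), 'k1': -0.11434209747556427, 'cam_to_world': array([[-0.9659825 , -0.11688716,  0.23068422,  0.38239296],
       [-0.25840961,  0.40139053, -0.87869797,  0.90245865],
       [ 0.01011405, -0.90841788, -0.41794099,  0.52177728],
       [ 0.        ,  0.        ,  0.        ,  1.        ]])}
```

View pics/top0.png

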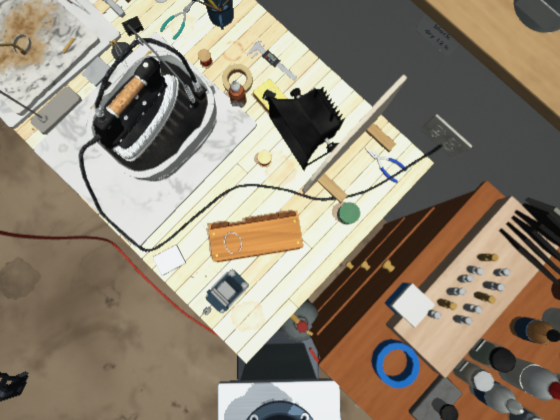

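View pics/side0.png

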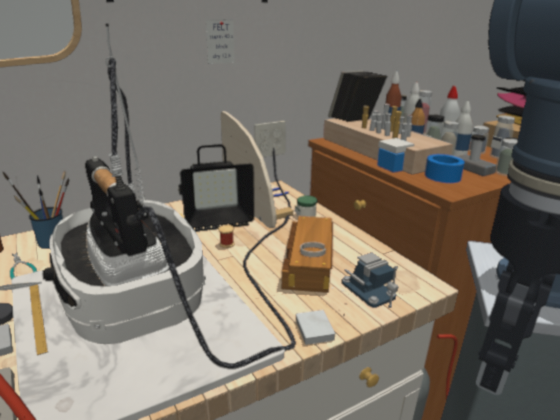

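The top view shows the chest (px 208–302, 212–260, slightly rotated), with the dark rail on its upper (back) edge. The cuff is at (233,242), the spool at (264,158), the board foot at (330,187) and the jar at (348,213). A black cable runs behind it. Next I'll measure the chest pose from lid corners.

```bash
python3 - <<'E'
import cv2
i=cv2.imread('pics/top0.png')[140:280,190:370]
cv2.imwrite('pics/z.png',cv2.resize(i,None,fx=4.4,fy=4.2,interpolation=cv2.INTER_CUBIC))
j=cv2.imread('pics/side0.png')
E
cat > h.py <<'E'
import numpy as np,cv2
from station import manip
def ray(m,px):
    K=m['mtx'];d=np.array([(px[0]-K[0,2])/K[0,0],(px[1]-K[1,2])/K[1,1]]);u=d.copy()
    for _ in range(10):u=d/(1+m['k1']*(u@u))
    T=m['cam_to_world'];return T[:3,3],T[:3,:3]@np.r_[u,1]
def onz(m,px,z):
    o,d=ray(m,px);return o+d*(z-o[2])/d[2]
def proj(m,p):
    T=m['cam_to_world'];c=T[:3,:3].T@(np.asarray(p)-T[:3,3]);u=c[:2]/c[2];u=u*(1+m['k1']*(u@u))
    return m['mtx'][:2,:2]@u+m['mtx'][:2,2]
E
```

```text
(no output)
```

View pics/z.png

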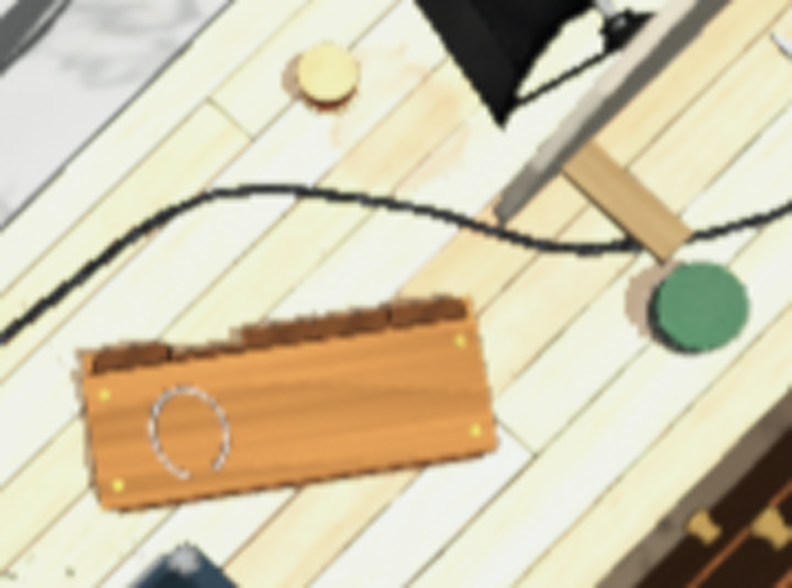

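The zoomed view shows the rail's top set in at zoomed px (170–240, ~350). That is the second section from the left, so the notch is probably at chest y = +45. I'll measure the pose and check it with a wrist view.

```bash
python3 - <<'E'
from h import *
m=manip.camera_model('top')
f=lambda p:(190+p[0]/4.4,140+p[1]/4.2)
c=[onz(m,f(p),.062)for p in((85,372),(475,318),(105,510),(497,450))]
bl,br,fl,fr=c
for p in c:print(p.round(4))
print(np.linalg.norm(bl-br),np.linalg.norm(fl-fr),np.linalg.norm(bl-fl),np.linalg.norm(br-fr))
u=(bl-br+fl-fr)[:2];yaw=np.arctan2(u[1],u[0])-np.pi/2
X=np.array([np.cos(yaw),np.sin(yaw)]);Y=np.array([-X[1],X[0]])
mid=sum(c)[:2]/4; O=mid+X*(50-84/2-0)/1000
# check: lid spans x -50..34 => centre -8
print('yaw',np.degrees(yaw),'O',O)
for n,p in dict(notch=(.05,.045),rail0=(.05,0)).items():print(n,O+X*p[0]+Y*p[1])
# rail back top corners z .046, spool top, notch edges
for n,p,z in(('railBL',(80,352),.046),('railBR',(470,297),.046),('nL',(170,350),.046),('nR',(240,340),.046),('spool',(328,72),.045),('cable',(270,188),.004)):
    w=onz(m,f(p),z)[:2];d=w-O;print(n,w.round(4),'chest',(d@X).round(4),(d@Y).round(4))
T=manip.camera_model('wrist');s=manip.sense();print(T['cam_to_world'],T['mtx'],s['tool_rot'])
E
```

```text
[0.553 0.174 0.062]
[ 0.5825 -0.057   0.062 ]
[0.4681 0.1622 0.062 ]
[ 0.5004 -0.068   0.062 ]
0.232906903984444 0.23245383146143436 0.0857270297129601 0.08281985365418802
yaw 7.626360896258559 O [0.53394723 0.05388697]
notch [0.5775329  0.10512455]
rail0 [0.58350496 0.06052259]
railBL [0.567  0.1795] chest 0.0494 0.1201
railBR [ 0.5977 -0.0551] chest 0.0487 -0.1165
nL [0.5673 0.1256] chest 0.0426 0.0667
nR [0.5729 0.0836] chest 0.0425 0.0243
spool [0.7448 0.0284] chest 0.2056 -0.0532
cable [0.6773 0.0669] chest 0.1438 -0.0061
[[ 0.40822411  0.86906303  0.2794325   0.18293795]
 [ 0.91287957 -0.38796003 -0.12703508  0.60283107]
 [-0.00199285  0.306947   -0.95172452  0.37335002]
 [ 0.          0.          0.          1.        ]] [[302.16525793   0.         278.19751799]
 [  0.         302.16525793 212.8035203 ]
 [  0.           0.           1.        ]] [ 2.08345983e-01  9.78054657e-01 -9.43245547e-04 -3.85982793e-04]
```

Request:
{"fn": "drive_tool", "kwargs": {
  "increments": [
    [255,-1.5,-0.8,0,0,0,0],
    [255,-4,-2.2,0,0,0,-0.04],
    [255,-8,-4.3,0,0,0,-0.08],
    [255,-12,-6.5,0,0,0,-0.12],
    [255,-16,-8.7,0,0,0,-0.17],
    [255,-20,-10.9,0,0,0,-0.21],
    [255,-24,-13,0.5,0,0,-0.26],
    [255,-28,-15.2,1,0,0,-0.3],
    [255,-32,-17.4,1.5,0,0,-0.35],
    [255,-36,-19.6,2,0,0,-0.39],
    [255,-40,-21.7,2.5,0,0,-0.43],
    [255,-44,-23.9,3,0,0,-0.48],
    [255,-47,-25.5,3,0,0,-0.51],
    [255,-49.5,-26.9,3,0,0,-0.54],
    [255,-51,-27.7,3,0,0,-0.553],
    [255,-51,-27.7,3,0,0,-0.553],
    [255,-51,-27.7,3,0,0,-0.553]
  ]
}}

```text
t: 1.8
tcp_pos: [0.6066, 0.1093, 0.2009]
tool_rot: [-0.066, 0.998, 0.0, -0.001]
force: [0.4, 1.1, -0.9]
finger_gap: 0.001
```

```bash
python3 - <<'E'
from h import *
s=manip.sense();m=manip.camera_model('wrist');i=manip.snapshot('wrist');cv2.imwrite('pics/w1.png',i[:,:,::-1])
print(s['t'],s['tcp_pos'],s['tool_rot'],s['force'],s['finger_gap'],s['q'])
np.savez('w1.npz',**m)
E
```

```text
1.8 [0.60662967 0.10928703 0.20093334] [-6.57694582e-02  9.97834470e-01  1.93742145e-04 -8.43582064e-04] [ 0.39006805  1.08733345 -0.89990186] 0.0011282017600816043 [-2.95690499e-03  5.50927651e-01  1.48464777e+00  3.02482521e-04
  1.10772706e+00 -1.70552256e+00]
```

View pics/w1.png

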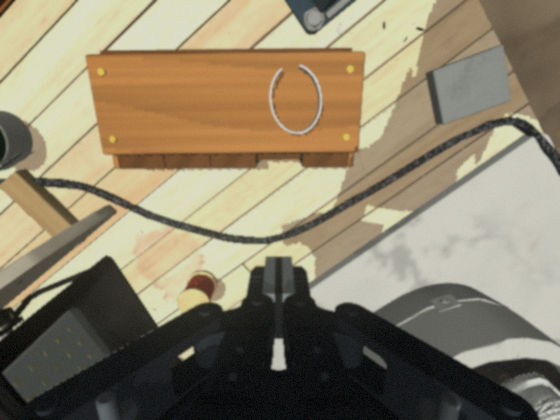

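The wrist view shows the gap in the dark rail at px (257–302, 157), in line with the fingers at (280, 260). The cuff and lid are clear of the gripper. Next I'll compute the face position from this view.

```bash
python3 - <<'E'
from h import *
m=dict(np.load('w1.npz'))
O=np.array([.53395,.05389]);a=np.radians(7.63);X=np.array([np.cos(a),np.sin(a)]);Y=np.array([-X[1],X[0]])
for n,p,z in(('nR',(257,166),.046),('nL',(302,165),.046),('railR',(119,168),.046),('railL',(351,165),.046),('lidR',(104,155),.062),('lidL',(361,152),.062)):
    d=onz(m,p,z)[:2]-O;print(n,(d@X).round(4),(d@Y).round(4))
d=manip.sense()['tcp_pos'][:2]-O;print('tcp',d@X,d@Y)
E
```

```text
nR 0.0484 0.0247
nL 0.0475 0.069
railR 0.05 -0.1121
railL 0.0476 0.1174
lidR 0.0352 -0.1156
lidL 0.0331 0.1219
tcp 0.07918169089648532 0.045992670696226215
```

Request:
{"fn": "drive_tool", "kwargs": {
  "increments": [
    [255,0,0,1,0,0,0],
    [255,0,0,3,0,0,0],
    [255,0,0,6,0,0,0],
    [255,0,0,9,0,0,0],
    [255,0,0,11.5,0,0,0],
    [255,0,0,13.5,0,0,0],
    [255,0,0,15,0,0,0],
    [255,0,0,16,0,0,0],
    [255,0,0,16.8,0,0,0],
    [255,0,0,17.1,0,0,0],
    [255,0,0,17.1,0,0,0],
    [255,0,0,17.1,0,0,0]
  ]
}}

```text
t: 3.05
tcp_pos: [0.6081, 0.1099, 0.031]
tool_rot: [-0.067, 0.998, -0.0, 0.001]
force: [0.3, -0.3, -1.0]
finger_gap: -0.003
```

Request:
{"fn": "drive_tool", "kwargs": {
  "increments": [
    [255,0.3,0,0,0,0,0],
    [255,0.6,0,0,0,0,0],
    [255,0.9,0,0,0,0,0],
    [255,1.2,0,0,0,0,0],
    [255,1.4,0,0,0,0,0],
    [255,1.4,0,0,0,0,0]
  ]
}}

```text
t: 3.65
tcp_pos: [0.5931, 0.108, 0.0303]
tool_rot: [-0.067, 0.998, 0.0, -0.0]
force: [-0.2, -0.3, -0.2]
finger_gap: 0.001
```

Request:
{"fn": "drive_tool", "kwargs": {
  "increments": [
    [255,0.2,0,0,0,0,0],
    [255,0.4,0,0,0,0,0],
    [255,0.6,0,0,0,0,0],
    [255,0.8,0,0,0,0,0],
    [255,0.8,0,0,0,0,0]
  ]
}}

```text
t: 4.15
tcp_pos: [0.5852, 0.107, 0.0303]
tool_rot: [-0.067, 0.998, 0.0, -0.0]
force: [0.2, 1.2, -0.7]
finger_gap: -0.001
```

Request:
{"fn": "drive_tool", "kwargs": {
  "increments": [
    [255,0.2,0,0,0,0,0],
    [255,0.4,0,0,0,0,0],
    [255,0.4,0,0,0,0,0]
  ]
}}

```text
t: 4.45
tcp_pos: [0.5813, 0.1065, 0.0302]
tool_rot: [-0.067, 0.998, 0.0, -0.0]
force: [0.7, 0.0, 0.4]
finger_gap: 0.002
```

The finger is past the rail face line without contact, so it is inside the notch. I'll keep going in small steps until there is a contact force.

Request:
{"fn": "drive_tool", "kwargs": {
  "increments": [
    [255,0.1,0,0,0,0,0],
    [255,0.2,0,0,0,0,0],
    [255,0.2,0,0,0,0,0]
  ]
}}

```text
t: 4.75
tcp_pos: [0.5797, 0.1062, 0.0304]
tool_rot: [-0.067, 0.998, -0.0, 0.0]
force: [0.2, 0.2, -0.5]
finger_gap: -0.002
```

Request:
{"fn": "drive_tool", "kwargs": {
  "increments": [
    [255,0.1,0,0,0,0,0],
    [255,0.2,0,0,0,0,0],
    [255,0.2,0,0,0,0,0]
  ]
}}

```text
t: 5.05
tcp_pos: [0.5794, 0.1061, 0.0305]
tool_rot: [-0.066, 0.998, 0.0, 0.002]
force: [4.9, 1.9, -2.0]
finger_gap: -0.001
```

Request:
{"fn": "drive_tool", "kwargs": {
  "increments": [
    [255,0.1,0,0,0,0,0],
    [255,0.2,0,0,0,0,0],
    [255,0.2,0,0,0,0,0]
  ]
}}

```text
t: 5.35
tcp_pos: [0.5766, 0.1057, 0.0305]
tool_rot: [-0.067, 0.998, -0.0, 0.001]
force: [4.0, 1.7, -2.8]
finger_gap: -0.001
```

Contact came at x≈0.5795, and the surface yields at about 4 N, so it's the sprung plate. Pushing on past 4 mm.

Request:
{"fn": "drive_tool", "kwargs": {
  "increments": [
    [255,0.1,0,0,0,0,0],
    [255,0.2,0,0,0,0,0],
    [255,0.3,0,0,0,0,0],
    [255,0.3,0,0,0,0,0],
    [255,0.3,0,0,0,0,0]
  ]
}}

```text
t: 5.85
tcp_pos: [0.5732, 0.1052, 0.0304]
tool_rot: [-0.067, 0.998, -0.0, 0.0]
force: [4.9, 1.4, -2.8]
finger_gap: 0.001
```

```bash
python3 - <<'E'
from h import *
a=manip.snapshot('top')[:,:,::-1][190:290,190:320];b=cv2.imread('pics/top0.png')[190:290,190:320]
cv2.imwrite('pics/t2.png',cv2.resize(np.hstack([b,a]),None,fx=3,fy=3,interpolation=cv2.INTER_CUBIC))
s=manip.sense();print(s['tcp_pos'],s['force'])
E
```

```text
[0.57328443 0.10519018 0.03044536] [ 5.72459849  1.60478745 -2.62130289]
```

View pics/t2.png

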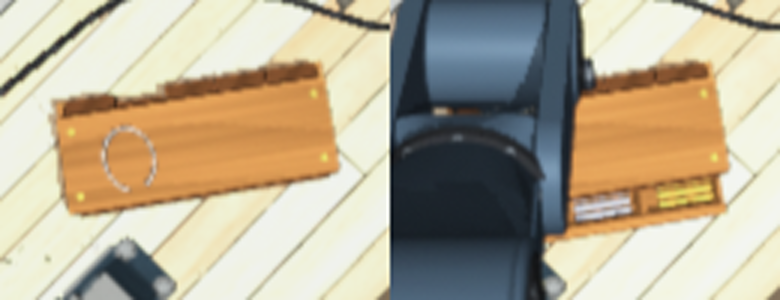

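The right half shows the drawer out, with its trays visible at (570–720, 180–235). I'll hold briefly, back off to the rear, then go up.

Request:
{"fn": "drive_tool", "kwargs": {
  "increments": [
    [255,0,0,0,0,0,0],
    [255,0,0,0,0,0,0],
    [255,0,0,0,0,0,0],
    [255,0,0,0,0,0,0],
    [255,-0.2,0,0,0,0,0],
    [255,-0.4,0,0,0,0,0],
    [255,-0.7,0,0,0,0,0],
    [255,-1.2,0,0,0,0,0],
    [255,-1.8,0,0,0,0,0],
    [255,-2.4,0,0,0,0,0],
    [255,-3,0,0,0,0,0],
    [255,-3.2,0,0,0,0,0],
    [255,-3.2,0,0,0,0,0]
  ]
}}

```text
t: 7.2
tcp_pos: [0.6048, 0.1095, 0.0302]
tool_rot: [-0.067, 0.998, -0.0, -0.0]
force: [0.7, 0.3, 0.5]
finger_gap: -0.002
```

Request:
{"fn": "drive_tool", "kwargs": {
  "increments": [
    [255,0,0,-1,0,0,0],
    [255,0,0,-3,0,0,0],
    [255,0,0,-6,0,0,0],
    [255,0,0,-9,0,0,0],
    [255,0,0,-12,0,0,0],
    [255,0,0,-15,0,0,0],
    [255,0,0,-17,0,0,0],
    [255,0,0,-17.5,0,0,0],
    [255,0,0,-17.5,0,0,0]
  ]
}}

```text
t: 8.1
tcp_pos: [0.6046, 0.1095, 0.2064]
tool_rot: [-0.067, 0.998, -0.0, 0.001]
force: [0.5, 0.7, -0.4]
finger_gap: 0.002
```

```bash
python3 - <<'E'
from h import *
cv2.imwrite('pics/w2.png',manip.snapshot('wrist')[:,:,::-1]);s=manip.sense();print(s['t'],s['tcp_pos'],s['force'])
E
```

```text
8.15 [0.60383123 0.10948741 0.20508325] [ 0.16266257  0.0382311  -0.24892859]
```

View pics/w2.png

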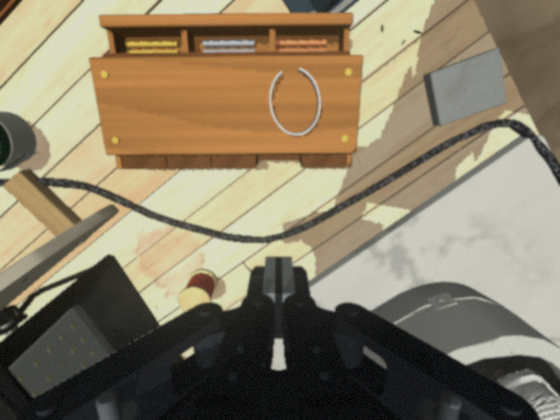

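The drawer stands open at px (100–350, 15–55), and the cuff at (296,101), block, spool and jar are where they were. Handing in.

```bash
python3 -c "
from station import manip
print(manip.sign_off())"
```

```text
the job is handed in; nothing more can be done
None
```

The drawer is open and the job is handed in, at about 8 s of the 67 s allowed.

- **Finding the notch:** I found it from two camera views, at chest y ≈ +45 mm, and did not feel along the whole edge. Touch confirmed it: the shut fingers passed the rail face without contact.
- **Pressing the plate:** The fingers met the sprung plate about 8 mm in. I pressed it about 6 mm at 4–6 N until the drawer sprang out, then backed the fingers off to the rear and raised them clear.
- **Last checks:** In the last wrist picture the drawer is still fully out after the finger left. The cuff, block, spool and jar look unmoved. The wrist force is about 0 N and the tool is about 0.2 m above the worktop, touching nothing.
- **Not checked:** I did not measure the plate's return directly; I only know the finger is well clear of it. The pliers were out of the last picture, but the arm never went near them. No checks failed or disagreed.

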